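Load the sample shaker and hold its speed lever at the third click

TASK

Stand the two tall amber sample bottles upright in the two empty cells of the shaker's blue crate, one in each, setting them down rather than dropping them, and leave the short jars and everything else on the bench as they are. Then take the speed lever by its red knob and swing it clockwise (seen from above) exactly three clicks, never over a fourth. The lever springs back if it is let go, so finish while still holding the knob there, between the third and the fourth click.

Things in the scene. Friction and masses are not known exactly. Their poses are not given: they have to be found in the camera images.
- shaker: White laboratory shaker, fixed, 260 mm (x) by 375 mm (y, from -210 to +165), deck 50 mm above the bench. Origin on the bench, 75 mm to the right (-y) of the crate's centre; at yaw 0 its x points away from the robot, y left, z up. Blue divided crate on the left part of the deck, speed lever with its studs on the right part.
- crate_floor (a point): Centre of the shaker's blue open crate, 149 x 149 mm, at (0, 75) mm in the shaker's frame, at the height of the cell floors, 55 mm above the bench. 2 x 2 cells, each 67 mm square inside, centres at +-36 mm from here along the shaker's x and y; walls and dividers 5 mm thick, tops 95 mm above the bench.
- pad_1: Thin green disc (34 mm across, 1 mm, painted on) at the centre of the floor of one empty cell; origin at its centre on the cell floor.
- pad_2: The same green disc in the other empty cell.
- bottle_a: Tall amber sample bottle with a white label and an orange cap, a plain cylinder 38 mm in diameter and 100 mm tall, 110 to 225 g; origin at the centre of its underside, z up. Stands on the bench left of the shaker. Either bottle may go in either empty cell.
- bottle_b: The second, identical sample bottle.
- lever (a joint): Angle of the speed lever in rad, growing clockwise seen from above, 0 to 1.45. At angle q the arm points at -1.65 - q from +x in the shaker's frame (at 0 to the right, -y). Found in the free play, 0 to 0.15, where it stays. Its spring plunger clicks over five brass studs: crests at 0.30, 0.56, 0.82, 1.08, 1.34. Between the third and fourth it springs back when let go.
- green_dot (a point): Green painted dot, 12 mm across, 53 mm above the bench, 93 mm from the pivot: the arm lies over it at lever angle 0.95. White dots mark the other gaps. Return spring 0.8 N m/rad from 0, plus 0.15 N m friction. Each stud acts from 0.095 rad before its crest to 0.095 past it: push at the knob jumps up about 3 N, fades through the crest to about 3 N below, then recovers. 2 to 12 N in all.
- lever_pivot (a point): Point on the lever's vertical axis, 84 mm above the bench, at (40, -102) mm in the shaker's frame.
- knob_grip (a point): Point to pinch from above on the axis of the upright red cylindrical knob at the end of the lever, 125 mm above the bench. The knob is 18 mm in diameter and 56 mm tall, from 89 to 145 mm above the bench, its axis 110 mm from the lever's pivot. The flat aluminium lever arm, 16 mm wide, lies under it.
- jar_1: Short glass jar with a white cap, 38 mm in diameter, 48 mm tall, already standing in another cell; origin at the centre of its underside. Leave it there.
- jar_2: The second short jar, in the remaining cell.
- apple: Red apple, 72 mm across, 65 mm tall; origin at its underside. Leave alone.
- beaker: Small glass beaker, 60 mm across, 75 mm tall; origin at its underside. Leave alone.
- wash_bottle: White wash bottle with a red cap, 56 mm across, 135 mm tall; origin at its underside. Leave alone.
- dish: Glass dish, 90 mm across, 18 mm tall; origin at its underside. Leave alone.

How it is judged:
On the way, in this order (a step that is already met when the one before it is completed fails the run):
1. both sample bottles stand upright and released in the two empty cells, one in each, the lever not yet past its first click ((((horizontal distance between bottle_a and pad_1 below 0.022 m and z of bottle_a in the frame of pad_1 between -0.006 and 0.006 m and angle between bottle_a's own z axis and vertical below 0.12 rad and linear speed of bottle_a below 0.03 m/s and contact force between the fingers and bottle_a below 0.2 N) and (horizontal distance between bottle_b and pad_2 below 0.022 m and z of bottle_b in the frame of pad_2 between -0.006 and 0.006 m and angle between bottle_b's own z axis and vertical below 0.12 rad and linear speed of bottle_b below 0.03 m/s and contact force between the fingers and bottle_b below 0.2 N)) or ((horizontal distance between bottle_a and pad_2 below 0.022 m and z of bottle_a in the frame of pad_2 between -0.006 and 0.006 m and angle between bottle_a's own z axis and vertical below 0.12 rad and linear speed of bottle_a below 0.03 m/s and contact force between the fingers and bottle_a below 0.2 N) and (horizontal distance between bottle_b and pad_1 below 0.022 m and z of bottle_b in the frame of pad_1 between -0.006 and 0.006 m and angle between bottle_b's own z axis and vertical below 0.12 rad and linear speed of bottle_b below 0.03 m/s and contact force between the fingers and bottle_b below 0.2 N))) and value of joint lever below 0.3 rad), for 0.2 s.
2. the lever is held by its knob past the first click, before the second (value of joint lever between 0.3 and 0.56 rad and contact force between the fingers and lever above 0.5 N).
3. the lever is held by its knob between the third and the fourth click (value of joint lever between 0.87 and 1.03 rad and contact force between the fingers and lever above 1 N), for 0.2 s.
At the end, for the whole second after the job is handed in: Both bottles stand upright (0.12 rad), released, at rest on the floors of the two empty cells, one in each, within 22 mm of the green discs' centres; the fingers hold the red knob (over 1 N) and the lever rests at 0.87 to 1.03 rad, between the third and fourth click (all of step 3 and (((horizontal distance between bottle_a and pad_1 below 0.022 m and z of bottle_a in the frame of pad_1 between -0.006 and 0.006 m and angle between bottle_a's own z axis and vertical below 0.12 rad and linear speed of bottle_a below 0.03 m/s and contact force between the fingers and bottle_a below 0.2 N) and (horizontal distance between bottle_b and pad_2 below 0.022 m and z of bottle_b in the frame of pad_2 between -0.006 and 0.006 m and angle between bottle_b's own z axis and vertical below 0.12 rad and linear speed of bottle_b below 0.03 m/s and contact force between the fingers and bottle_b below 0.2 N)) or ((horizontal distance between bottle_a and pad_2 below 0.022 m and z of bottle_a in the frame of pad_2 between -0.006 and 0.006 m and angle between bottle_a's own z axis and vertical below 0.12 rad and linear speed of bottle_a below 0.03 m/s and contact force between the fingers and bottle_a below 0.2 N) and (horizontal distance between bottle_b and pad_1 below 0.022 m and z of bottle_b in the frame of pad_1 between -0.006 and 0.006 m and angle between bottle_b's own z axis and vertical below 0.12 rad and linear speed of bottle_b below 0.03 m/s and contact force between the fingers and bottle_b below 0.2 N))) and velocity of joint lever between -0.05 and 0.05 rad/s); the arm keeps its last pose, push and grip.
It fails at once if the lever was pushed over the fourth click (value of joint lever above 1.08 rad).
It fails at once if a sample bottle was dropped (fell freely by more than about 10 mm) ((linear speed of bottle_a above 0.45 m/s and contact force between the fingers and bottle_a below 0.05 N) or (linear speed of bottle_b above 0.45 m/s and contact force between the fingers and bottle_b below 0.05 N)).
It fails at once if a sample bottle was knocked over (angle between any of bottle_a, bottle_b's own z axis and vertical above 0.8 rad).
It fails at once if a short jar was tipped over or taken out of its cell ((angle between jar_1's own z axis and vertical above 0.5 rad or distance of jar_1 from where it was at the start of the episode above 0.035 m) or (angle between jar_2's own z axis and vertical above 0.5 rad or distance of jar_2 from where it was at the start of the episode above 0.035 m)).
It fails at once if the apple, beaker, wash bottle or dish was knocked over or pushed away (distance of any of apple, beaker, wash_bottle, dish from where it was at the start of the episode above 0.04 m or angle between any of apple, beaker, wash_bottle, dish's own z axis and vertical above 0.5 rad).
It also fails if it takes over 72 s, if anything falls off the work surface, if the arm or the gripper's body presses on something with over 40 N, if the wrist force passes 120 N, or if a joint passes its speed limit or range.

ROBOT

A 6-joint arm with a two-finger parallel gripper is mounted at the origin on the work surface. World frame = base frame: x ahead of the robot, y to its left, z up, the work surface at z = 0. Lengths are in m, angles in rad, forces in N, time in s.
With the tool pointing down it reaches from about 0.35 to 0.775 m from the base axis. Payload 7.3 kg.
Tool frame: the origin (TCP) lies midway between the tips of the shut fingers; the grasp point (between the pads) lies grasp_offset behind it (grasp_offset is the distance from the TCP to the grasp point, in m); z points along the fingers, y is the line along which they close (so a half turn about z gives the same grasp; the last joint's range is limited). The gripper opens to 92 mm and grips with 3 to 60 N. Pads are 19 mm wide; open, the fingers measure 130 mm over their backs; the gripper's body (75 mm by 190 mm) begins 47 mm behind the grasp point.
Start: joints at [-1.255, 0.342, 1.524, -0, 1.275, -0.146], TCP at [0.234, -0.47, 0.227] pointing down, gripper open.
Joint ranges: [-2.53, 2.53], [-0.77, 2.02], [0.04, 2.7], [-1, 4.14], [0.28, 2.66], [-3.11, 3.11]. Speed limits (rad/s): [2.57, 2.57, 3.14, 3.14, 3.14, 3.14].

INTERFACE

Orientations are given as [roll, pitch, yaw] about the fixed x, y, z axes, in that order (R = Rz(yaw) Ry(pitch) Rx(roll)).
In Python, from cell import * gives the robot as it stands.
- The arm moves only by the tool step_arm, never from a script. Its argument "plan" is a list of rows, each a list of 5 numbers: the closure, from -1 (fully open) to 1 (shut), then the shift along the tool's x, y, z in m, then the turn about the tool's z in rad. In form: [[hand, x, y, z, twist], ...]. A call has 1 to 20 rows; each row is the pose to reach, as a shift and turn from the pose commanded when the call began, along the tool's axes at that moment; what a row does not reach only later rows make up. A row lasts 1/8 s, in which the tool goes at most 62.5 mm and 10.7 degrees, less where a joint would pass 70% of its speed; a pose out of reach is approached as far as the arm can. A call with a gripper value outside its range is refused whole. The fingers move at their own pace and stop on an object; "grip_force" is the grip in N (left out, the last holds). Time passes only in rows, so rows that repeat a pose let the fingers close. It gives the time, the measured TCP pose, the force, the opening and the grip force at its end, in the units of the state.
- observe(): the state, without advancing time (a new reading comes with each control period).
- read_camera(name): name is "scene" or "top"; returns a dict with "img" (400x640x3 uint8, red, green, blue), "range_z" (400x640 float32, m along the optical axis (not along the pixel's ray), 0 where there is no reading), "fx", "fy", "cx", "cy" (pixels), "k1" (the pictures are not rectified: a ray, as slopes to the right and down, at radius r is drawn at 1 + k1 r^2 times it, then the intrinsics apply), "R" (3x3) and "t" (3): a world point X has camera coordinates R X + t. Camera axes: x right, y down, z forward; pixel columns grow to the right and rows downward; lengths in m; the calibration is good to about 2 mm. A picture is of the moment at which its call begins.
- hand_in(): hands the job in; it is judged then, once.
The state is a dict: "time": time; "qpos": joint angles; "qvel": joint speeds; "joint_efforts": joint torques, N m; "tool_pos": TCP position; "tool_rot": TCP orientation; "contact_force": force on the tool from outside, world axes, zero at the start; "torque": the same for the moment, N m; "opening": finger opening in m; "grip_force": force on a finger pad.
Only numpy, scipy, OpenCV 4.12 (cv2) and the standard library are available. Lean on these libraries where they do the work, as an engineer would, in place of code of your own. Each camera call takes 0.05 s, during which the arm holds its last target. There are 200 camera calls.

## Working session

There is one attempt and no reset: what is moved stays moved. The work goes in short steps, Python scripts to look and compute and a tool call to move; the robot and the scene stay as the last step left them, time stands still between calls to the robot, and variables do not carry over. Pictures are saved under pics/ and viewed, at most 10 in all, crops included, and the job is handed in when it is done.

Besides the shell and the picture viewer there is one more tool, called after ">>>" as name(argument=value, ...), one argument or row to a line, values as JSON. step_arm: Moves the arm, as the interface text tells. Its arguments: {"type":"object","properties":{"plan":{"type":"array","items":{"type":"array","items":{"type":"number"}}},"grip_force":{"type":"number"}},"required":["plan"]}

```bash
mkdir -p pics; cat > h.py <<'E'
from cell import *
import numpy as np, cv2
def ray(c,u,v):
    K=np.array([[c["fx"],0,c["cx"]],[0,c["fy"],c["cy"]],[0,0,1]])
    p=cv2.undistortPoints(np.array([[[u,v]]],float),K,np.array([c["k1"],0,0,0,0.]))[0,0]
    R=np.array(c["R"]);return -R.T@np.array(c["t"]), R.T@np.array([p[0],p[1],1.])
def onz(c,u,v,z):
    o,d=ray(c,u,v);return o+d*(z-o[2])/d[2]
def pts(c):
    # world point for every pixel, from range
    K=np.array([[c["fx"],0,c["cx"]],[0,c["fy"],c["cy"]],[0,0,1]])
    g=np.stack(np.meshgrid(np.arange(640.),np.arange(400.)),-1).reshape(-1,1,2)
    p=cv2.undistortPoints(g,K,np.array([c["k1"],0,0,0,0.])).reshape(400,640,2)
    z=c["range_z"];X=np.dstack([p[...,0]*z,p[...,1]*z,z])
    return (X-np.array(c["t"]))@np.array(c["R"])
E
python3 - <<'E'
from h import *
for n in("top","scene"):
    c=read_camera(n);cv2.imwrite(f"pics/{n}0.png",c["img"][...,::-1]);print(n,c["fx"],c["k1"],-np.array(c["R"]).T@c["t"])
print(observe()); import cell; print([x for x in dir(cell) if x[0]!='_'])
try: print(grasp_offset)
except Exception as e: print(e)
E
```

```text
top 489.25572160871906 -0.018621652120188185 [0.28232012 0.06411657 1.66438331]
scene 429.8787656985463 -0.02277830635857361 [ 1.24791194 -0.10676211  0.91998674]
{'time': 0.1, 'qpos': array([-1.25499657e+00,  3.42641927e-01,  1.52494151e+00,  5.56490049e-06,
        1.27543299e+00, -1.45984799e-01]), 'qvel': array([-0.00072865, -0.00207279,  0.00013844,  0.00022347,  0.0009607 ,
       -0.00029934]), 'joint_efforts': array([ 2.45959767e-03, -4.32002628e+01, -2.44694245e+01,  7.19925016e-02,
        5.26732416e-02, -4.73030127e-05]), 'tool_pos': array([ 0.23382026, -0.46962867,  0.22611326]), 'tool_rot': array([-3.14018480e+00, -2.12376204e-04,  4.61782779e-01]), 'contact_force': array([-0.0287044 ,  0.04043681,  0.44515826]), 'torque': array([-0.03951416, -0.01941284,  0.0257884 ]), 'grip_force': 0.0, 'opening': 0.09182882522897132}
['IKError', 'grasp_offset', 'hand_in', 'observe', 'read_camera']
0.0188
```

View pics/top0.png

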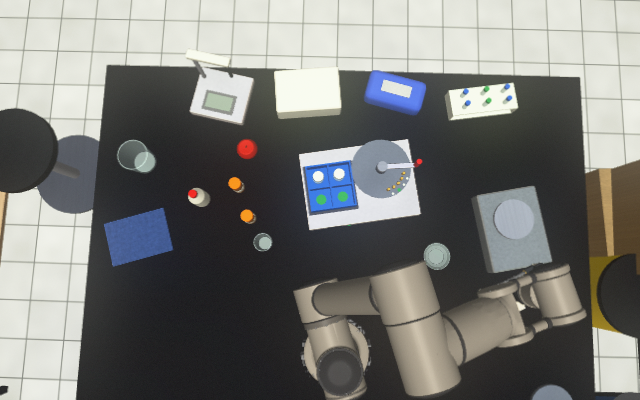

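View pics/scene0.png

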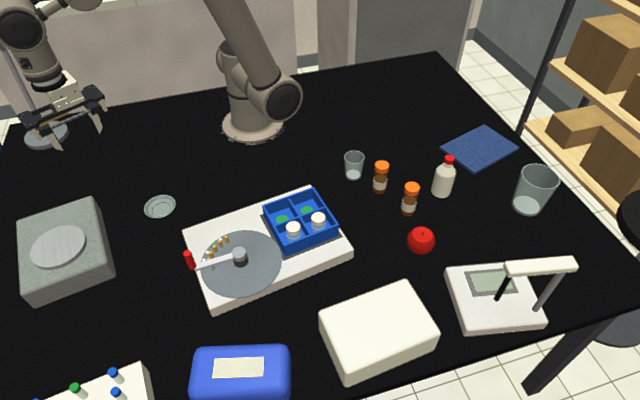

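The top view shows the orange caps at (235,184) and (247,216), green pads at (322,199) and (343,197), jars in the far cells, and the red knob at (419,162). The beaker at (263,242) is near the second bottle, the wash bottle is at (198,197) and the apple at (247,149).

```bash
cat >> h.py <<'E'
def blobs(c,lo,hi,amin=8,box=None):
    hsv=cv2.cvtColor(c["img"],cv2.COLOR_RGB2HSV);m=cv2.inRange(hsv,np.array(lo),np.array(hi))
    n,l,s,ce=cv2.connectedComponentsWithStats(m)
    return [(ce[i],s[i,4]) for i in range(1,n) if s[i,4]>=amin and (box is None or (box[0]<ce[i][0]<box[1] and box[2]<ce[i][1]<box[3]))]
E
python3 - <<'E'
from h import *
np.set_printoptions(precision=4,suppress=True)
T=read_camera("top");S=read_camera("scene")
for nm,c,b in(("top",T,(180,430,130,260)),("scene",S,(150,480,140,290))):
  P=pts(c)
  for lab,lo,hi,zs in(("orange",(8,150,120),(20,255,255),[.1]),("green",(45,100,60),(85,255,255),[.056]),("red",(0,170,80),(5,255,255),[.145,.117]),("red2",(174,170,80),(180,255,255),[.145]),("white",(0,0,225),(180,30,255),[.103])):
    for ce,a in blobs(c,lo,hi,12,b):
      print(nm,lab,ce,a,[onz(c,*ce,z) for z in zs],P[int(round(ce[1])),int(round(ce[0]))])
# crate: blue points with height ~95mm
P=pts(T);hsv=cv2.cvtColor(T["img"],cv2.COLOR_RGB2HSV)
m=cv2.inRange(hsv,np.array((100,120,50)),np.array((125,255,255)));m[:,:295]=0;m[:,365:]=0;m[:150]=0;m[220:]=0
cn=max(cv2.findContours(m,0,2)[0],key=cv2.contourArea)
r=cv2.minAreaRect(cn);
q=np.array([onz(T,*p,.095)[:2] for p in cv2.boxPoints(r)]);print("crate",q,q.mean(0))
e=np.roll(q,-1,0)-q;print(np.linalg.norm(e,axis=1),np.degrees(np.arctan2(e[:,1],e[:,0])))
w=cv2.inRange(hsv,np.array((0,0,120)),np.array((180,60,255)))|m;w[:,:290]=0;w[:,424:]=0;w[:125]=0;w[240:]=0
cn=max(cv2.findContours(w,0,2)[0],key=cv2.contourArea);r=cv2.minAreaRect(cn)
q=np.array([onz(T,*p,.05)[:2] for p in cv2.boxPoints(r)]);print("deck",q,q.mean(0))
e=np.roll(q,-1,0)-q;print(np.linalg.norm(e,axis=1),np.degrees(np.arctan2(e[:,1],e[:,0])))
print("beaker base",onz(T,263,243,0.03),"wash",onz(T,198,197,.07),"apple",onz(T,247,149,.04))
E
```

```text
top orange [234.1955 182.8872] 133 [array([0.5349, 0.3476, 0.1   ])] [0.5338 0.3475 0.1043]
top orange [246.2782 215.1579] 133 [array([0.431 , 0.3031, 0.1   ])] [0.4319 0.3047 0.0951]
top green [342.2297 196.1757] 74 [array([ 0.5078, -0.0057,  0.056 ])] [ 0.5089 -0.0051  0.0523]
top green [320.7123 199.2055] 73 [array([0.4955, 0.0654, 0.056 ])] [0.4974 0.0645 0.0477]
top red [246.4809 148.6529] 314 [array([0.6391, 0.3063, 0.145 ]), array([0.6457, 0.3107, 0.117 ])] [0.6585 0.3218 0.0572]
top red [418.9091 161.0909] 22 [array([ 0.6145, -0.2419,  0.145 ]), array([ 0.6206, -0.2475,  0.117 ])] [ 0.616  -0.2433  0.1396]
top red [192.0536 193.2143] 56 [array([0.4908, 0.4706, 0.145 ]), array([0.4947, 0.4781, 0.117 ])] [0.4934 0.4745 0.1314]
top white [404.2296 146.8222] 135 [array([ 0.6699, -0.2024,  0.103 ])] [ 0.6824 -0.2107  0.0501]
top white [327.6578 156.0767] 678 [array([0.6317, 0.0468, 0.103 ])] [0.6434 0.0451 0.0522]
top white [400.2136 165.1845] 103 [array([ 0.6083, -0.1896,  0.103 ])] [ 0.6102 -0.1899  0.0967]
top white [338.6173 173.2593] 81 [array([0.5758, 0.0098, 0.103 ])] [0.57
[... 1558 characters left out ...]
17.8922 216.7255] 102 [array([0.5685, 0.0734, 0.103 ])] [0.5665 0.0742 0.0994]
scene white [292.6606 226.156 ] 109 [array([0.5794, 0.0055, 0.103 ])] [0.58   0.0063 0.104 ]
scene white [313.7459 257.1685] 1169 [array([0.684 , 0.0298, 0.103 ])] [0.6449 0.0399 0.0468]
crate [[ 0.5972  0.123 ]
 [ 0.6235 -0.027 ]
 [ 0.4724 -0.0513]
 [ 0.4467  0.0967]] [0.535  0.0353]
[0.1522 0.153  0.1502 0.1528] [ -80.059  -170.8586   99.8621    9.9105]
deck [[ 0.6585  0.1483]
 [ 0.7247 -0.2279]
 [ 0.4559 -0.2663]
 [ 0.3922  0.1015]] [ 0.5578 -0.0611]
[0.382  0.2715 0.3732 0.2703] [ -80.0191 -171.8857   99.8243    9.9805]
beaker base [0.3462 0.2533 0.03  ] wash [0.4891 0.4702 0.07  ] apple [0.6626 0.3212 0.04  ]
```

```bash
cat >> h.py <<'E'
def rel(targets,cur=None):
    """targets [(x,y,z,yaw)] -> rows (x,y,z,twist) in the tool axes now"""
    s=observe();p=np.array(s["tool_pos"]) if cur is None else np.array(cur[:3]);w=s["tool_rot"][2] if cur is None else cur[3]
    print("pose",np.round(p,4),np.round(s["tool_rot"],4),"F",np.round(s["contact_force"],1),"open",round(s["opening"],4),"grip",round(s["grip_force"],1),"t",s["time"])
    c,n=np.cos(w),np.sin(w)
    for t in targets:
        d=np.array(t[:3])-p;print([round(float(v),4) for v in(d[0]*c+d[1]*n,d[0]*n-d[1]*c,-d[2],-((t[3]-w+np.pi)%(2*np.pi)-np.pi))])
E
python3 -c "
from h import *
rel([(.45,-.2,.26,1.742),(.433,.302,.26,1.742)])"
```

```text
pose [ 0.2339 -0.4698  0.2263] [-3.1407e+00 -1.0000e-04  4.6180e-01] F [ 0.9 -0.4  0.6] open 0.0918 grip 0.0 t 0.2
[0.3137, -0.1452, -0.0337, -1.2802]
[0.5222, -0.6022, -0.0337, -1.2802]
```

>>> step_arm(
  plan=[
    [-0.5, 0.3137, -0.1452, -0.034, -1.28],
    [-0.5, 0.3137, -0.1452, -0.034, -1.28],
    [-0.5, 0.3137, -0.1452, -0.034, -1.28],
    [-0.5, 0.3137, -0.1452, -0.034, -1.28],
    [-0.5, 0.3137, -0.1452, -0.034, -1.28],
    [-0.5, 0.3137, -0.1452, -0.034, -1.28],
    [-0.5, 0.522, -0.602, -0.034, -1.28],
    [-0.5, 0.522, -0.602, -0.034, -1.28],
    [-0.5, 0.522, -0.602, -0.034, -1.28],
    [-0.5, 0.522, -0.602, -0.034, -1.28],
    [-0.5, 0.522, -0.602, -0.034, -1.28],
    [-0.5, 0.522, -0.602, -0.034, -1.28],
    [-0.5, 0.522, -0.602, -0.034, -1.28],
    [-0.5, 0.522, -0.602, -0.034, -1.28],
    [-0.5, 0.522, -0.602, -0.034, -1.28],
    [-0.5, 0.522, -0.602, -0.034, -1.28],
    [-0.5, 0.522, -0.602, -0.034, -1.28],
  ],
  grip_force=25,
)

```text
time: 2.33
tool_pos: [0.4333, 0.3002, 0.2607]
tool_rot: [-3.141, 0.001, 1.74]
contact_force: [0.6, -0.7, -0.3]
opening: 0.0691
grip_force: 0.0
```

```bash
python3 -c "
from h import *
rel([(.433,.302,.053,1.742)])
c=read_camera('scene');cv2.imwrite('pics/s1.png',cv2.resize(c['img'][100:300,300:560,::-1],None,fx=3,fy=3))"
```

```text
pose [0.4333 0.3002 0.2607] [-3.1414e+00  5.0000e-04  1.7401e+00] F [ 0.6 -0.7 -0.3] open 0.0691 grip 0.0 t 2.325
[0.0018, 0.0, 0.2077, -0.0019]
```

View pics/s1.png

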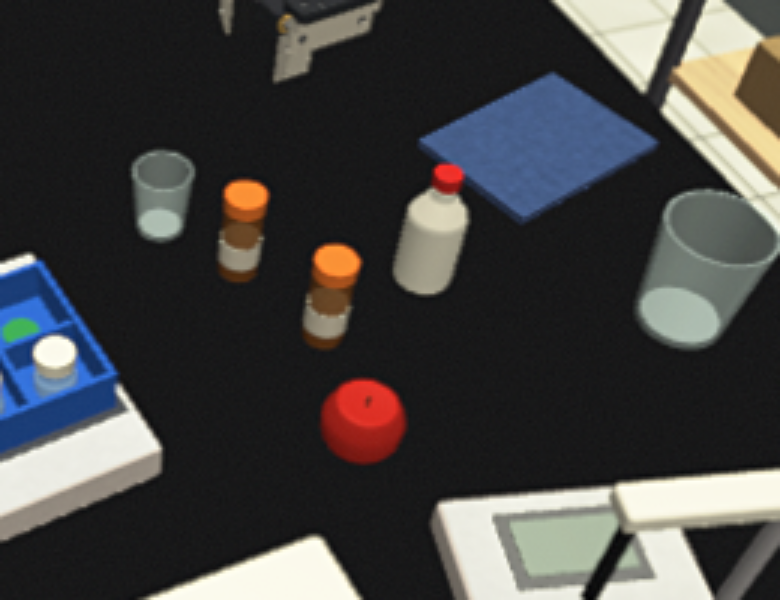

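The view shows the gripper hanging at the top edge of the crop, above bottle b (cap at (245,195) in the crop), with the beaker left of it and clear.

>>> step_arm(
  plan=[
    [-0.5, 0.002, 0, 0.06, 0],
    [-0.5, 0.002, 0, 0.12, 0],
    [-0.5, 0.002, 0, 0.16, 0],
    [-0.5, 0.002, 0, 0.19, 0],
    [-0.5, 0.002, 0, 0.208, 0],
    [-0.5, 0.002, 0, 0.208, 0],
    [0.3, 0.002, 0, 0.208, 0],
    [0.5, 0.002, 0, 0.208, 0],
    [0.8, 0.002, 0, 0.208, 0],
    [0.8, 0.002, 0, 0.208, 0],
    [0.8, 0.002, 0, 0.208, 0],
  ],
)

```text
time: 3.75
tool_pos: [0.433, 0.3036, 0.0532]
tool_rot: [3.141, -0.0, 1.742]
contact_force: [-0.6, -1.8, 5.4]
opening: 0.0374
grip_force: 25.0
```

```bash
python3 -c "
from h import *
c=(0.4335,.302,.053,1.742)
rel([(.4335,.302,.24,1.742),(.507,-.008,.24,1.742)],c)"
```

```text
pose [0.4335 0.302  0.053 ] [ 3.1407e+00 -1.0000e-04  1.7419e+00] F [-0.6 -1.8  5.4] open 0.0374 grip 25.0 t 3.75
[0.0, 0.0, -0.187, -0.0]
[-0.318, 0.0196, -0.187, -0.0]
```

>>> step_arm(
  plan=[
    [0.8, 0, 0, -0.03, 0],
    [0.8, 0, 0, -0.08, 0],
    [0.8, 0, 0, -0.135, 0],
    [0.8, 0, 0, -0.187, 0],
    [0.8, -0.04, 0.002, -0.187, 0],
    [0.8, -0.09, 0.005, -0.187, 0],
    [0.8, -0.14, 0.008, -0.187, 0],
    [0.8, -0.19, 0.012, -0.187, 0],
    [0.8, -0.24, 0.015, -0.187, 0],
    [0.8, -0.28, 0.018, -0.187, 0],
    [0.8, -0.305, 0.0196, -0.187, 0],
    [0.8, -0.318, 0.0196, -0.187, 0],
    [0.8, -0.318, 0.0196, -0.187, 0],
    [0.8, -0.318, 0.0196, -0.187, 0],
    [0.8, -0.318, 0.0196, -0.187, 0],
  ],
)

```text
time: 5.62
tool_pos: [0.506, -0.0056, 0.2398]
tool_rot: [3.142, -0.0, 1.743]
contact_force: [-0.5, 0.2, -1.4]
opening: 0.0374
grip_force: 25.0
```

```bash
python3 -c "
from h import *
rel([(.507,-.008,.24,1.742),(.507,-.008,.11,1.742)])
for n in ('top','scene'):
  c=read_camera(n);print(n,[(b[0],b[1],onz(c,*b[0],.056)) for b in blobs(c,(45,100,60),(85,255,255),12,(250,400,150,260))])
  im=c['img'][120:280,220:480,::-1] 
  cv2.imwrite('pics/%s2.png'%n,cv2.resize(im,None,fx=3,fy=3))"
```

```text
pose [ 0.506  -0.0056  0.2398] [ 3.1416e+00 -1.0000e-04  1.7431e+00] F [-0.5  0.2 -1.4] open 0.0374 grip 25.0 t 5.625
[-0.0025, 0.0006, -0.0002, 0.0011]
[-0.0025, 0.0006, 0.1298, 0.0011]
top []
scene [(array([305.84375, 209.34375]), np.int32(64), array([0.49460506, 0.06009998, 0.056     ])), (array([281.20588235, 218.41176471]), np.int32(68), array([ 0.50624038, -0.01063542,  0.056     ]))]
```

View pics/scene2.png

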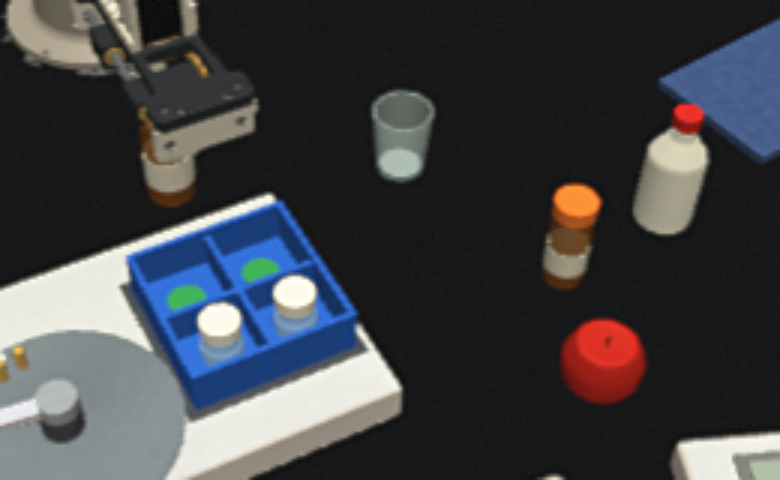

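The scene crop shows the gripped bottle above and behind the right empty cell, with the pads at (187,297) and (262,270) in the crop. Only the two near cells are empty. I'll lower it now.

>>> step_arm(
  plan=[
    [0.8, 0, 0, 0.03, 0],
    [0.8, 0, 0, 0.06, 0],
    [0.8, 0, 0, 0.085, 0],
    [0.8, 0, 0, 0.105, 0],
    [0.8, 0, 0, 0.118, 0],
    [0.8, 0, 0, 0.125, 0],
    [0.8, 0, 0, 0.128, 0],
    [0.8, 0, 0, 0.13, 0],
    [0.8, 0, 0, 0.13, 0],
  ],
)

```text
time: 6.85
tool_pos: [0.5063, -0.0066, 0.11]
tool_rot: [3.141, 0.0, 1.742]
contact_force: [-0.6, -0.8, -1.1]
opening: 0.0371
grip_force: 25.0
```

```bash
python3 -c "
from h import *
rel([(.507,-.006,.1085,1.742)])
c=read_camera('scene');im=c['img'][120:280,180:440,::-1] 
cv2.imwrite('pics/s3.png',cv2.resize(im,None,fx=3,fy=3))"
```

```text
pose [ 0.5063 -0.0066  0.11  ] [3.1410e+00 3.0000e-04 1.7418e+00] F [-0.6 -0.8 -1.1] open 0.0371 grip 25.0 t 6.85
[0.0005, 0.0008, 0.0015, -0.0002]
```

View pics/s3.png

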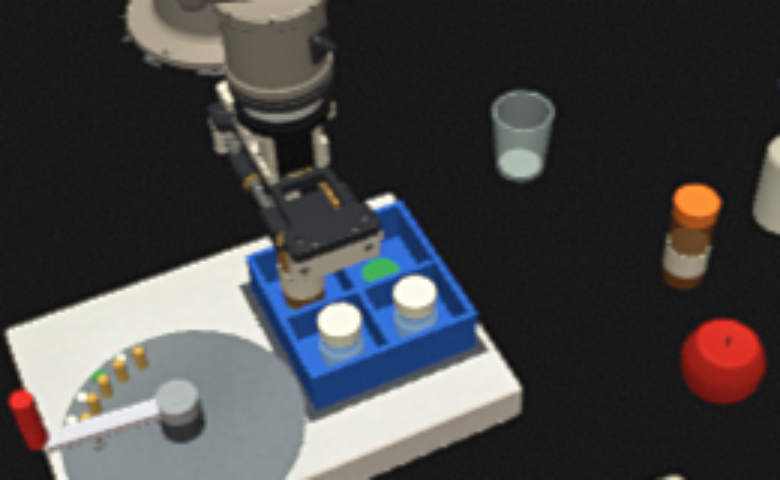

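The bottle is inside the right cell, its base showing at crop (305,295), centred between the walls. I'll lower it the last millimetres until it touches.

>>> step_arm(
  plan=[
    [0.8, 0, 0, 0.001, 0],
    [0.8, 0, 0, 0.002, 0],
    [0.8, 0, 0, 0.0025, 0],
    [0.8, 0, 0, 0.0025, 0],
  ],
)

```text
time: 7.4
tool_pos: [0.5064, -0.0066, 0.1082]
tool_rot: [3.141, 0.0, 1.742]
contact_force: [-2.5, -0.5, 6.7]
opening: 0.0375
grip_force: 25.0
```

Contact (6.7 N up). I'll release it with a partial opening, then lift.

>>> step_arm(
  plan=[
    [0.1, 0, 0, 0, 0],
    [-0.25, 0, 0, 0, 0],
    [-0.25, 0, 0, 0, 0],
    [-0.25, 0, 0, 0, 0],
    [-0.25, 0, 0, -0.02, 0],
    [-0.25, 0, 0, -0.06, 0],
    [-0.25, 0, 0, -0.11, 0],
    [-0.25, 0, 0, -0.15, 0],
    [-0.25, 0, 0, -0.15, 0],
  ],
)

```text
time: 8.52
tool_pos: [0.5076, -0.0068, 0.2604]
tool_rot: [3.135, 0.002, 1.742]
contact_force: [0.2, 0.3, -0.4]
opening: 0.0575
grip_force: 0.0
```

```bash
python3 -c "
from h import *
rel([(.5365,.346,.26,1.742),(.5365,.346,.053,1.742)])"
```

```text
pose [ 0.5076 -0.0068  0.2604] [3.1351e+00 2.3000e-03 1.7418e+00] F [ 0.2  0.3 -0.4] open 0.0575 grip 0.0 t 8.525
[0.3427, 0.0885, 0.0004, -0.0002]
[0.3427, 0.0885, 0.2074, -0.0002]
```

>>> step_arm(
  plan=[
    [-0.5, 0.06, 0.015, 0, 0],
    [-0.5, 0.12, 0.031, 0, 0],
    [-0.5, 0.18, 0.046, 0, 0],
    [-0.5, 0.24, 0.062, 0, 0],
    [-0.5, 0.3, 0.077, 0, 0],
    [-0.5, 0.343, 0.0885, 0, 0],
    [-0.5, 0.343, 0.0885, 0, 0],
    [-0.5, 0.343, 0.0885, 0, 0],
  ],
)

```text
time: 9.52
tool_pos: [0.5346, 0.3458, 0.2558]
tool_rot: [-3.139, 0.001, 1.742]
contact_force: [-0.1, -0.5, 0.4]
opening: 0.0686
grip_force: 0.0
```

```bash
python3 -c "
from h import *
rel([(.5365,.346,.053,1.742)])
c=read_camera('top');P=pts(c);print([(b[0],b[1],onz(c,*b[0],.155)) for b in blobs(c,(8,150,120),(20,255,255),20,(220,400,130,260))])
c=read_camera('scene');print([(b[0],b[1],onz(c,*b[0],.155),onz(c,*b[0],.1)) for b in blobs(c,(8,150,120),(20,255,255),30,(220,500,130,260))])
im=c['img'][120:280,220:480,::-1] 
cv2.imwrite('pics/s4.png',cv2.resize(im,None,fx=3,fy=3))"
```

```text
pose [0.5346 0.3458 0.2558] [-3.1393e+00  1.3000e-03  1.7419e+00] F [-0.1 -0.5  0.4] open 0.0686 grip 0.0 t 9.525
[-0.0001, 0.0019, 0.2028, -0.0001]
[(array([343.92982456, 193.48245614]), np.int32(114), array([ 0.50251083, -0.00647209,  0.155     ]))]
[(array([411.63684211, 188.12631579]), np.int32(190), array([0.59096012, 0.31044826, 0.155     ]), array([0.54372747, 0.3404443 , 0.1       ])), (array([277.9587156 , 194.26605505]), np.int32(218), array([ 0.51235854, -0.01177974,  0.155     ]), array([ 0.4594747 , -0.00495082,  0.1       ]))]
```

View pics/s4.png

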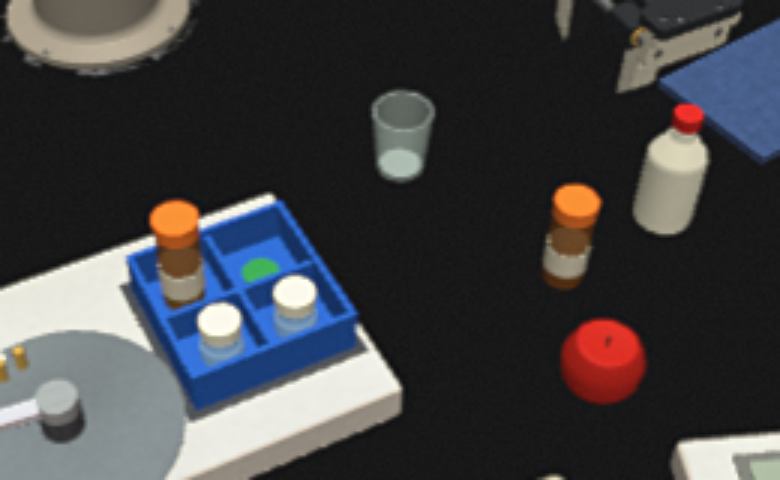

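The first bottle stands upright in the right cell (cap at crop (175,220)), and the gripper is over the second bottle, cap at crop (576,205).

>>> step_arm(
  plan=[
    [-0.5, 0, 0.001, 0.06, 0],
    [-0.5, 0, 0.001, 0.12, 0],
    [-0.5, 0, 0.001, 0.16, 0],
    [-0.5, 0, 0.001, 0.19, 0],
    [-0.5, 0, 0.001, 0.204, 0],
    [-0.5, 0, 0.001, 0.204, 0],
    [0.3, 0, 0.001, 0.204, 0],
    [0.5, 0, 0.001, 0.204, 0],
    [0.8, 0, 0.001, 0.204, 0],
    [0.8, 0, 0.001, 0.204, 0],
    [0.8, 0, 0.001, 0.204, 0],
  ],
)

```text
time: 11.0
tool_pos: [0.5363, 0.3469, 0.0538]
tool_rot: [3.141, -0.0, 1.742]
contact_force: [-1.1, -0.2, 4.4]
opening: 0.0376
grip_force: 25.0
```

```bash
python3 -c "
from h import *
rel([(.496,.065,.24,1.742)])"
```

```text
pose [0.5363 0.3469 0.0538] [ 3.1405e+00 -2.0000e-04  1.7419e+00] F [-1.1 -0.2  4.4] open 0.0376 grip 25.0 t 11.0
[-0.2709, -0.0877, -0.1862, -0.0001]
```

>>> step_arm(
  plan=[
    [0.8, 0, 0, -0.03, 0],
    [0.8, 0, 0, -0.08, 0],
    [0.8, 0, 0, -0.135, 0],
    [0.8, 0, 0, -0.187, 0],
    [0.8, -0.04, -0.013, -0.187, 0],
    [0.8, -0.09, -0.029, -0.187, 0],
    [0.8, -0.14, -0.045, -0.187, 0],
    [0.8, -0.19, -0.061, -0.187, 0],
    [0.8, -0.235, -0.076, -0.187, 0],
    [0.8, -0.26, -0.085, -0.187, 0],
    [0.8, -0.271, -0.088, -0.187, 0],
    [0.8, -0.271, -0.088, -0.187, 0],
    [0.8, -0.271, -0.088, -0.187, 0],
    [0.8, -0.271, -0.088, -0.187, 0],
  ],
)

```text
time: 12.75
tool_pos: [0.4954, 0.0656, 0.2401]
tool_rot: [-3.141, -0.0, 1.743]
contact_force: [-1.0, 0.3, -1.6]
opening: 0.0373
grip_force: 25.0
```

>>> step_arm(
  plan=[
    [0.8, 0, 0, 0.03, 0],
    [0.8, 0, 0, 0.06, 0],
    [0.8, 0, 0, 0.085, 0],
    [0.8, 0, 0, 0.105, 0],
    [0.8, 0, 0, 0.118, 0],
    [0.8, 0, 0, 0.125, 0],
    [0.8, 0, 0, 0.128, 0],
    [0.8, 0, 0, 0.13, 0],
    [0.8, 0, 0, 0.131, 0],
    [0.8, 0, 0, 0.132, 0],
    [0.8, 0, 0, 0.132, 0],
  ],
)

```text
time: 14.12
tool_pos: [0.4957, 0.0646, 0.1087]
tool_rot: [3.141, 0.0, 1.742]
contact_force: [-1.2, 0.6, 3.5]
opening: 0.0373
grip_force: 25.0
```

Contact. I'll release it and lift.

>>> step_arm(
  plan=[
    [0.1, 0, 0, 0, 0],
    [-0.25, 0, 0, 0, 0],
    [-0.25, 0, 0, 0, 0],
    [-0.25, 0, 0, 0, 0],
    [-0.25, 0, 0, -0.02, 0],
    [-0.25, 0, 0, -0.06, 0],
    [-0.25, 0, 0, -0.11, 0],
    [-0.25, 0, 0, -0.14, 0],
    [-0.25, 0, 0, -0.14, 0],
  ],
)

```text
time: 15.25
tool_pos: [0.4965, 0.0647, 0.2505]
tool_rot: [3.136, 0.001, 1.742]
contact_force: [-1.2, -0.1, 0.4]
opening: 0.0574
grip_force: 0.0
```

```bash
python3 -c "
from h import *
rel([(.615,-.244,.25,1.66)])"
```

```text
pose [0.4965 0.0647 0.2505] [3.1364e+00 1.1000e-03 1.7419e+00] F [-1.2 -0.1  0.4] open 0.0574 grip 0.0 t 15.25
[-0.3243, 0.0642, 0.0005, 0.0819]
```

>>> step_arm(
  plan=[
    [-0.25, -0.06, 0.012, 0, 0.02],
    [-0.25, -0.12, 0.024, 0, 0.04],
    [-0.25, -0.18, 0.036, 0, 0.06],
    [-0.25, -0.24, 0.048, 0, 0.082],
    [-0.25, -0.29, 0.058, 0, 0.082],
    [-0.25, -0.324, 0.064, 0, 0.082],
    [-0.25, -0.324, 0.064, 0, 0.082],
    [-0.25, -0.324, 0.064, 0, 0.082],
  ],
)

```text
time: 16.25
tool_pos: [0.6131, -0.2429, 0.2468]
tool_rot: [-3.14, -0.002, 1.66]
contact_force: [-0.7, -0.5, -0.1]
opening: 0.0575
grip_force: 0.0
```

```bash
python3 -c "
from h import *
rel([(.615,-.244,.106,1.66)])
c=read_camera('scene');print([(b[0],b[1],onz(c,*b[0],.155)) for b in blobs(c,(8,150,120),(20,255,255),30,(220,500,130,260))])
print([(b[0],b[1],onz(c,*b[0],.12)) for b in blobs(c,(0,170,80),(5,255,255),30,(150,250,200,300))])
im=c['img'][130:290,130:390,::-1] 
cv2.imwrite('pics/s5.png',cv2.resize(im,None,fx=3,fy=3))"
```

```text
pose [ 0.6131 -0.2429  0.2468] [-3.1396e+00 -1.7000e-03  1.6599e+00] F [-0.7 -0.5 -0.1] open 0.0575 grip 0.0 t 16.25
[-0.0012, 0.0018, 0.1408, -0.0001]
[(array([304.88888889, 185.1884058 ]), np.int32(207), array([0.50173571, 0.05991956, 0.155     ])), (array([277.9587156 , 194.26605505]), np.int32(218), array([ 0.51235854, -0.01177974,  0.155     ]))]
[(array([188.63636364, 259.18881119]), np.int32(143), array([ 0.61774281, -0.24695532,  0.12      ]))]
```

View pics/s5.png

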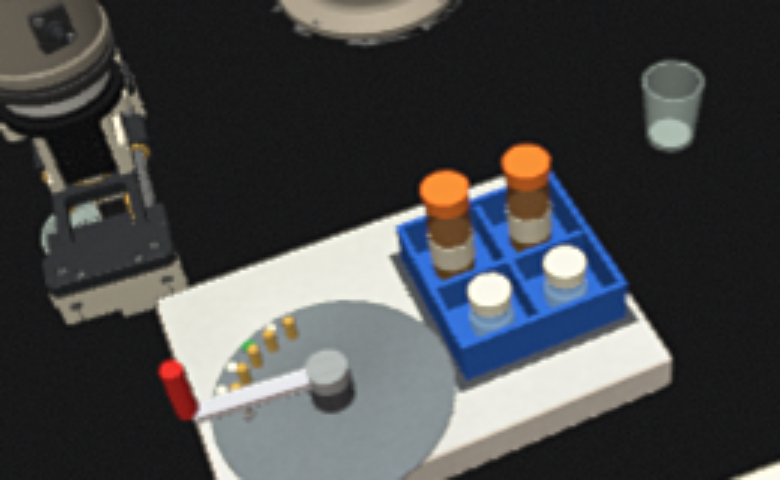

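Both bottles stand upright in the near cells (caps at crop (445,193) and (526,165)). The knob is at crop (175,390) with the gripper above it.

>>> step_arm(
  plan=[
    [-0.25, 0, 0.001, 0.05, 0],
    [-0.25, 0, 0.001, 0.09, 0],
    [-0.25, 0, 0.001, 0.12, 0],
    [-0.25, 0, 0.001, 0.135, 0],
    [-0.25, 0, 0.001, 0.142, 0],
    [-0.25, 0, 0.001, 0.142, 0],
    [0.3, 0, 0.001, 0.142, 0],
    [0.6, 0, 0.001, 0.142, 0],
    [1, 0, 0.001, 0.142, 0],
    [1, 0, 0.001, 0.142, 0],
    [1, 0, 0.001, 0.142, 0],
  ],
  grip_force=40,
)

```text
time: 17.68
tool_pos: [0.615, -0.2439, 0.1065]
tool_rot: [3.14, 0.001, 1.66]
contact_force: [2.2, -1.4, 0.1]
opening: 0.0171
grip_force: 40.0
```

```bash
python3 -c "
from h import *
s=observe();print(s['tool_pos'],s['contact_force'],s['opening'],s['torque'])
p=np.array([.6055,-.1341]);d=s['tool_pos'][:2]-p;print(np.hypot(*d),np.arctan2(d[1],d[0]), -1.65+.171-np.arctan2(d[1],d[0]))"
```

```text
[ 0.61499197 -0.24387796  0.10647383] [ 2.15666009 -1.43663043  0.07035896] 0.017142032135491002 [-0.14881034 -0.34433042 -0.03106601]
0.1101875599661378 -1.4845456408866906 0.005545640886690739
```

>>> step_arm(
  plan=[
    [1, 0.0005, -0.011, 0, 0.1],
    [1, 0.0022, -0.0219, 0, 0.2],
    [1, 0.0037, -0.0285, 0, 0.26],
    [1, 0.0056, -0.0347, 0, 0.32],
    [1, 0.0078, -0.0408, 0, 0.38],
    [1, 0.01, -0.0459, 0, 0.43],
    [1, 0.01, -0.0459, 0, 0.43],
  ],
)

```text
time: 18.55
tool_pos: [0.569, -0.2363, 0.1064]
tool_rot: [3.14, -0.002, 1.23]
contact_force: [5.7, 5.4, -0.6]
opening: 0.0174
grip_force: 40.0
```

```bash
cat >> h.py <<'E'
def lev():
    s=observe();p=np.array([.606,-.134]);d=s['tool_pos'][:2]-p;print(s['time'],s['tool_pos'],s['tool_rot'],s['contact_force'],s['opening'],np.hypot(*d),"q",-1.65+.171-np.arctan2(d[1],d[0]))
    c=read_camera("scene");b=blobs(c,(0,170,80),(5,255,255),6,(150,260,190,300))
    print([(x[0],x[1],onz(c,*x[0],.14)) for x in b]);return c
E
python3 -c "
from h import *
lev()"
```

```text
18.55 [ 0.56901485 -0.23625567  0.10642188] [ 3.13991347e+00 -2.31641351e-03  1.22958423e+00] [ 5.65827331  5.44170548 -0.64755607] 0.0174403336615896 0.10873878747723027 q 0.43884972596681826
[(array([194.14285714, 243.14285714]), np.int32(7), array([ 0.59182691, -0.22751931,  0.14      ]))]
```

>>> step_arm(
  plan=[
    [1, 0.0025, -0.0066, 0, 0.06],
    [1, 0.0028, -0.0132, 0, 0.12],
    [1, 0.0038, -0.0197, 0, 0.18],
    [1, 0.0051, -0.0261, 0, 0.24],
    [1, 0.0057, -0.0283, 0, 0.26],
    [1, 0.0057, -0.0283, 0, 0.26],
  ],
)

```text
time: 19.35
tool_pos: [0.5445, -0.2226, 0.1065]
tool_rot: [3.139, -0.001, 0.97]
contact_force: [5.3, 0.9, -1.1]
opening: 0.0174
grip_force: 40.0
```

```bash
python3 -c "
from h import *
c=lev();im=c['img'][190:310,130:290,::-1];cv2.imwrite('pics/s6.png',cv2.resize(im,None,fx=4,fy=4))"
```

```text
19.35 [ 0.54448135 -0.22263689  0.10648447] [ 3.13902847e+00 -1.45628184e-03  9.69824904e-01] [ 5.32359485  0.93078091 -1.12359911] 0.017380858727695517 0.10789366271889586 q 0.6985195243404221
[(array([198.37037037, 235.33333333]), np.int32(27), array([ 0.57165937, -0.21593586,  0.14      ]))]
```

View pics/s6.png

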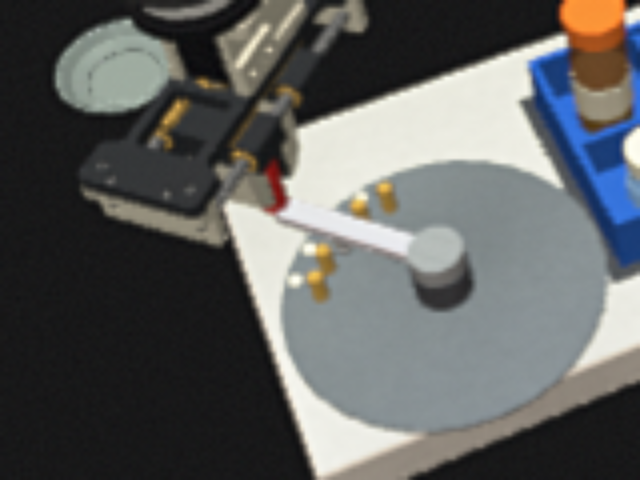

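The lever arm points between the second and third studs: two studs are visible on each side, at crop (322,258)/(317,285) and (360,207)/(387,197), with the third hidden under the arm. That agrees with q ≈ 0.69. Next I'll move over the third click.

>>> step_arm(
  plan=[
    [1, 0.0012, -0.0055, 0, 0.05],
    [1, 0.0016, -0.011, 0, 0.1],
    [1, 0.0022, -0.0164, 0, 0.15],
    [1, 0.0032, -0.0219, 0, 0.2],
    [1, 0.0044, -0.0266, 0, 0.245],
    [1, 0.0044, -0.0266, 0, 0.245],
    [1, 0.0044, -0.0266, 0, 0.245],
    [1, 0.0044, -0.0266, 0, 0.245],
  ],
)

```text
time: 20.4
tool_pos: [0.5252, -0.2045, 0.1065]
tool_rot: [3.139, -0.002, 0.725]
contact_force: [5.9, -0.6, -2.1]
opening: 0.0171
grip_force: 40.0
```

```bash
python3 -c "
from h import *
c=lev();im=c['img'][190:310,130:290,::-1];cv2.imwrite('pics/s7.png',cv2.resize(im,None,fx=4,fy=4))"
```

```text
20.4 [ 0.52524623 -0.2044999   0.10649056] [ 3.13867774e+00 -1.81350947e-03  7.25055760e-01] [ 5.90392784 -0.61543633 -2.06032506] 0.017089647283251613 0.10719798418977501 q 0.9448834521871758
[(array([204.29787234, 226.93617021]), np.int32(47), array([ 0.55024585, -0.19993489,  0.14      ]))]
```

View pics/s7.png

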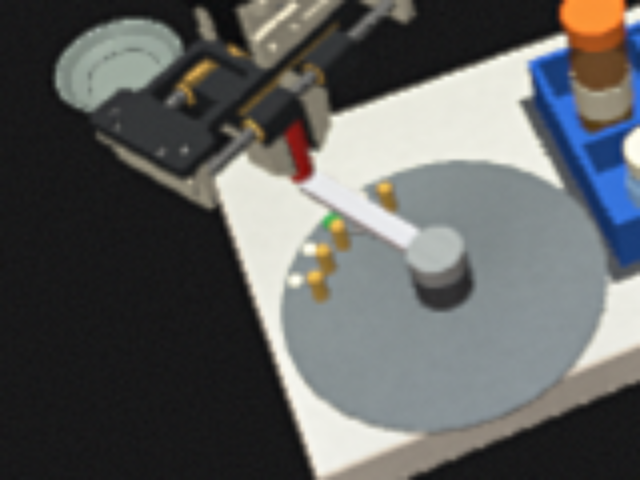

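The arm now lies past three studs, and the green dot at crop (332,220) sits beside it, with the parallax offset expected from the arm's height. I'll cross-check the dot's bearing against the knob's, then hand in.

```bash
python3 -c "
from h import *
c=read_camera('scene')
for b in blobs(c,(45,80,60),(85,255,255),3,(195,235,230,260)):
  g=onz(c,*b[0],.053);print(b,g)
  k=observe()['tool_pos'][:2]
  for p in((.606,-.134),(.609,-.131)):
    a=lambda v:np.arctan2(v[1]-p[1],v[0]-p[0]);print('dot-based q',.95+a(g)-a(k),np.hypot(*(g[:2]-p)))
s=observe();print(s['qvel'].round(3),s['grip_force'],s['contact_force'])"
```

```text
(array([212.11111111, 244.22222222]), np.int32(9)) [ 0.53562401 -0.19732436  0.053     ]
dot-based q 0.9651258976479562 0.09467182664914406
dot-based q 0.9648052962429292 0.09890883110785194
[-0.001  0.    -0.001  0.001  0.001 -0.002] 40.00038027763367 [ 5.8425341  -0.06119793 -2.80507788]
```

Both estimates (0.945 and 0.965) lie well inside 0.87–1.03, and the arm is at rest, so I'll hand in.

```bash
python3 -c "
from cell import *
print(hand_in())"
```

```text
the job is handed in; nothing more can be done
None
```

I handed the job in (no verdict was returned): both amber bottles stand upright and released in the two empty cells, and the gripper is still holding the red knob at a lever angle of about 0.95 rad, between the third and fourth clicks.

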